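# Load a four-hole flange onto the studs of a cushioned checking fixture

## Task

Take the square steel flange by its boss and load it on the grey checking fixture: put its bore over the centre pilot, turn it gently by feel until all four holes find the four studs, and slide it fully home, flat on the fixture's face. Never force it against the studs, let go of it there, and leave everything else on the plate where it is.

Things in the scene. Friction and masses are not known exactly. Their poses are not given: they have to be found in the camera images.
- flange_mid (a point): Loose square steel flange, 80x80 mm plate 10 mm thick, lying flat, round boss upward (34 mm outer diameter, from 10 to 44 mm above the underside: grip it there). This point is on its axis, half-way up, 22 mm above the underside; z up along the boss, x and y along the plate's edges. About 0.3 kg.
- flange: The same flange; origin at the centre of its underside, same axes. A 20.5 mm bore goes right through plate and boss; four 10 mm holes go through the plate at (+-26, +-26) mm in these axes, so the pattern repeats every quarter turn.
- fixture: Grey checking fixture, fixed to the surface plate: 120x120x30 mm block, origin at the centre of its underside, x and y along its sides, z up. It carries a round face 94 mm across, 55 mm above the surface plate, with a pilot and four studs standing on it. The face is spring-cushioned: it starts to sink at about 6 N, then 1 N per mm, at most 8 mm, and springs back.
- seat (a point): Centre of the top of the fixture's face (foot of the pilot), on which the flange's underside lies when home; sinks with the cushioned face. Axes as fixture; they do not turn with the studs.
- pilot_top (a point): Centre of the top of the steel pilot, 29 mm above the face. The pilot is 19 mm in diameter; its top 8 mm taper to 11 mm diameter.
- stud_tops (a point): On the pilot's axis, level with the tops of the four brass studs, 14 mm above the face. Studs: 8 mm diameter, top 4 mm tapering to 4 mm, at the corners of a 52x52 mm square. They stand on a stiff rotary disc whose angle is NOT measured: the square may be turned up to 0.6 rad either way from the fixture's axes. See it or find it by feel; over 0.5 N m would turn the disc.
- engineer_square: Engineer's square, 100x92x17 mm, lying at the left; bystander. Origin at the centre of its underside.
- gauge_block_3: Small steel gauge block, 35x9x20 mm, standing at the far left; bystander. Origin at the centre of its underside.
- stepped_shaft: Stepped steel shaft, 34 mm across, 87 mm tall, standing upright at the back right; bystander. Origin at the centre of its underside.

How it is judged:
By the outcome, as a careful person would: the job done as asked, in the order asked, and still so for the second after the job is handed in, with the robot touching nothing.
It also fails if it takes over 67 s, if anything falls off the work surface, if the arm or the gripper's body presses on something with over 40 N, if the wrist force passes 120 N, or if a joint passes its speed limit or range.

## Robot

A 6-joint arm with a two-finger parallel gripper is mounted at the origin on a cart in front of the work surface, level with it; the furniture and walls round the work are solid. World frame = base frame: x ahead of the robot, y to its left, z up, the work surface at z = 0. Lengths are in m, angles in rad, forces in N, time in s.
With the tool pointing down it reaches from about 0.35 to 0.775 m from the base axis. Payload 5.5 kg.
Tool frame: the origin (TCP) lies where the fingers leave the gripper's body, on its centre line; the fingertips stand 73 mm ahead of it and the grasp point (between the pads) lies 54 mm ahead of it; z points along the fingers, y is the direction in which the jaws open and shut (so a half turn about z gives the same grasp; the last joint's range is limited). The gripper opens to 85 mm and grips with 20 to 120 N. Pads are 22 mm wide; open, the fingers measure 114 mm over their backs; the gripper's body (76 mm by 85 mm) begins 54 mm behind the grasp point. The pads swing forward as they close: fully open they stand 13 mm farther back than shut.
Start: joints at [1.034, 0.313, 0.046, 1.304, 0, 1.431], TCP at [0.222, 0.53, 0.304] pointing down, gripper open.
Joint ranges: [-2.76, 2.76], [-0.86, 1.69], [-1.03, 1.26], [-2.2, 2.34], [-1.47, 1.5], [-3.14, 3.14]. Speed limits (rad/s): [2.57, 2.57, 3.14, 3.14, 3.14, 3.14].

## Interface

Orientations are given as a unit quaternion [w, x, y, z].
In Python, from workcell import env, read_camera, job, cut_out gives the robot as it stands.
- The arm moves only by the tool servo_tool, never from a script. Its argument "deltas" is a list of rows, each an object of numbers: "dx", "dy", "dz": the shift along the world's x, y, z in mm; "rx", "ry", "rz": the turn, a rotation vector about the world's x, y, z in rad; "fingers": the closure, from -1 (fully open) to 1 (shut). A call has 1 to 8 rows; each row shifts and turns the commanded pose from where the row before left it; what a row does not reach is not made up. A row lasts 1/10 s, in which the tool goes at most 50 mm and 8.59 degrees, less where a joint would pass 70% of its speed; a pose out of reach is approached as far as the arm can. A call is refused whole if a number of a shift passes 50 or a number of a turn 0.15, either way. A call with a gripper value outside its range is refused whole. The fingers move at their own pace and stop on an object; "newtons" is the grip in N (left out, the last holds). Time passes only in rows, so rows that do not move let the fingers close. It gives the time, the measured TCP pose, the force and the opening at its end, in the units of the state.
- env.get_state(): the state, without advancing time (a new reading comes with each control period).
- read_camera(name): name is "side" or "top"; returns a dict with "img" (400x640x3 uint8, red, green, blue), "intrinsics" (3x3 intrinsics, pixels), "extrinsics" (4x4, takes a point from camera to world coordinates). Camera axes: x right, y down, z forward; pixel columns grow to the right and rows downward; lengths in m; the calibration is good to about 2 mm. A picture is of the moment at which its call begins. There is no depth.
- job.hand_in(): hands the job in, once; it reports no verdict.
Trained networks look in the newest picture that a camera, given by its name, has taken for a name from the list of things; names that differ only in an ending like _2 or _b are one class to them, and where a whole thing is asked for, a point or a joint stands for the part that bears it (a point fixed in the world has none). Each returns a list of dicts, best first, with "confidence" (0 to 1); they miss things now and then, are a little off and sometimes report something else, mostly with a low value. They report only what shows in the picture. A call takes as long as a camera call.
- cut_out(target, camera): "region" (400x640 bool, what is visible of it) and "extent" ([left, top, right, bottom] in pixels, round what is visible of it).
The state is a dict: "clock": time; "joint_pos": joint angles; "qvel": joint speeds; "tau": joint torques, N m; "tcp_pos": TCP position; "orientation": TCP orientation; "wrist_force": force on the tool from outside, world axes, zero at the start; "ft_torque": the same for the moment, N m; "finger_gap": finger opening in m.
Only numpy, scipy, OpenCV 4.12 (cv2) and the standard library are available. Lean on these libraries where they do the work, as an engineer would, in place of code of your own. Each camera call takes 0.05 s, during which the arm holds its last target. There are 200 camera calls.

## Working session

There is one attempt and no reset: what is moved stays moved. The work goes in short steps, Python scripts to look and compute and a tool call to move; the robot and the scene stay as the last step left them, time stands still between calls to the robot, and variables do not carry over. Pictures are saved under pics/ and viewed, about 8 in all and at most 12, crops included, and the job is handed in when it is done.

Besides the shell and the picture viewer there is one more tool, called after "Emit:" as name(argument=value, ...), one argument or row to a line, values as JSON. servo_tool: Moves the arm, as the interface text tells. Its arguments: {"type":"object","properties":{"deltas":{"type":"array"},"newtons":{"type":"number"}},"required":["deltas"]}

```bash
mkdir -p pics
cat > h.py <<'E'
import numpy as np, cv2
from workcell import env, read_camera, job, cut_out
def proj(c,p):
    T=np.linalg.inv(c["extrinsics"]);q=T[:3,:3]@np.array(p)+T[:3,3];u=c["intrinsics"]@q;return u[:2]/u[2]
def ray(c,uv,z):
    E=np.array(c["extrinsics"]);d=E[:3,:3]@np.linalg.inv(c["intrinsics"])@np.array([uv[0],uv[1],1.]);o=E[:3,3]
    return o+d*(z-o[2])/d[2]
def save(img,n,k=1,box=None):
    if box: img=img[box[1]:box[3],box[0]:box[2]]
    cv2.imwrite("pics/"+n,cv2.resize(np.ascontiguousarray(img[:,:,::-1]),None,fx=k,fy=k,interpolation=cv2.INTER_CUBIC))
E
cat > a.py <<'E'
from h import *
np.set_printoptions(precision=3,suppress=True)
print(env.get_state())
im=[]
for n in ("top","side"):
    c=read_camera(n);im.append(c["img"]);print(n,c["extrinsics"],c["intrinsics"])
    for t in ("flange","fixture","engineer_square","gauge_block_3","stepped_shaft"):
        for r in cut_out(t,n)[:2]:
            e=r["extent"];v,u=np.nonzero(r["region"]);print(t,round(r["confidence"],2),e,u.mean(),v.mean(),ray(c,(u.mean(),v.mean()),0.0))
    save(c["img"],n+"1.png")
E
python3 a.py
```

```text
{'clock': 0.0, 'joint_pos': array([ 1.034,  0.314,  0.045,  1.304, -0.   ,  1.431]), 'qvel': array([ 0.001, -0.   ,  0.   ,  0.   , -0.001,  0.   ]), 'tau': array([ -0.   , -48.063,  29.853,   0.019,   0.   ,  -0.   ]), 'tcp_pos': array([0.222, 0.53 , 0.303]), 'orientation': array([-0.   ,  0.197,  0.98 , -0.001]), 'wrist_force': array([ 0.296, -0.431,  0.418]), 'ft_torque': array([ 0.011, -0.096,  0.035]), 'finger_gap': 0.08524733505302765}
top [[-0.231 -0.863  0.45  -0.224]
 [-0.973  0.198 -0.119  0.338]
 [ 0.013 -0.465 -0.885  1.655]
 [ 0.     0.     0.     1.   ]] [[490.744   0.    323.876]
 [  0.    490.744 209.449]
 [  0.      0.      1.   ]]
fixture 0.86 [374.8, 194.8, 413.8, 237.3] 392.0605749486653 215.694045174538 [ 0.533 -0.13   0.   ]
side [[-0.78  -0.467  0.417 -0.089]
 [-0.626  0.589 -0.511  0.914]
 [-0.007 -0.66  -0.752  1.296]
 [ 0.     0.     0.     1.   ]] [[508.273   0.    305.883]
 [  0.    508.273 203.404]
 [  0.      0.      1.   ]]
engineer_square 0.76 [251.7, 282.6, 286.4, 317.8] 268.4467005076142 304.1751269035533 [0.473 0.402 0.   ]
stepped_shaft 0.47 [345.6, 123.2, 352.0, 145.6] 349.9133858267717 133.1496062992126 [ 0.724 -0.354  0.   ]
```

View pics/top1.png

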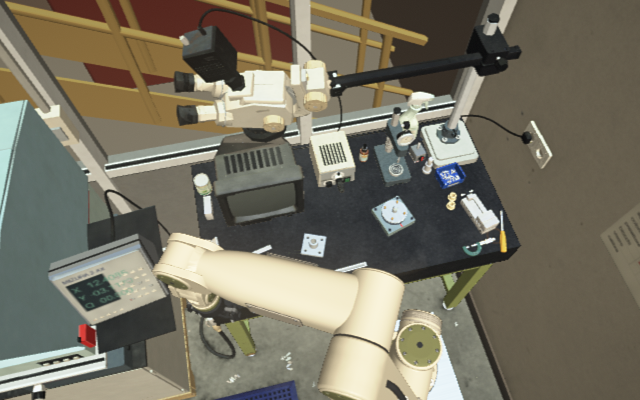

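View pics/side1.png

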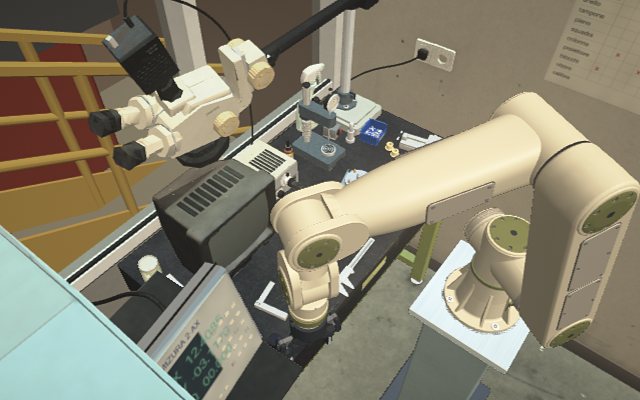

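The top picture shows the flange at about (314,244) and the fixture at (393,214). The side view has the arm hiding both. I'll zoom in on each.

```bash
cat > b.py <<'E'
from h import *
np.set_printoptions(precision=4,suppress=True)
c=read_camera("top")
a=c["img"][228:264,290:340];b=c["img"][190:242,365:425]
a=cv2.resize(a,(400,288),interpolation=cv2.INTER_CUBIC);b=cv2.resize(b,(400,347),interpolation=cv2.INTER_CUBIC)
a=cv2.copyMakeBorder(a,0,59,0,0,cv2.BORDER_CONSTANT);save(np.hstack([a,b]),"z1.png")
for t in("flange","flange_mid","seat","pilot_top"):
  for r in cut_out(t,"top")[:2]: print(t,r["confidence"],r["extent"])
print("boss",ray(c,(314,241),.044),"pilot",ray(c,(393,214),.055))
E
python3 b.py
```

```text
flange 0.72 [301.2, 232.6, 325.8, 256.7]
flange_mid 0.7 [297.2, 231.7, 327.8, 255.0]
seat 0.68 [378.0, 199.4, 407.2, 222.3]
pilot_top 0.84 [380.5, 200.3, 409.2, 225.0]
boss [0.4779 0.1858 0.044 ] pilot [ 0.5136 -0.1199  0.055 ]
```

View pics/z1.png

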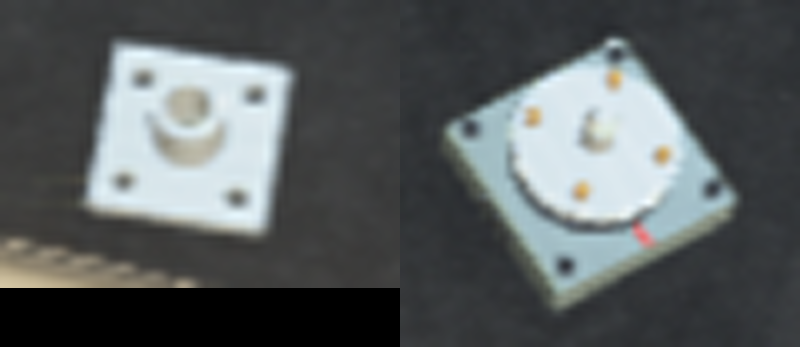

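The crop shows a rotated square flange with its bore at zoom (188,103) and four holes. The fixture's four brass studs are clear at zoom (614,80), (533,117), (582,191) and (662,155), with the pilot at about (600,125). Next I'll compute poses from these.

```bash
cat > c.py <<'E'
from h import *
np.set_printoptions(precision=4,suppress=True)
def pat(P):
    m=P.mean(0);d=P-m;a=np.arctan2(d[:,1],d[:,0]);th=np.angle(np.exp(4j*(a-np.pi/4)).sum())/4
    return m,th,np.hypot(*d.T)
if __name__=="__main__":
    c=read_camera("top")
    f=lambda x,y,k,o:((x+.5)/k-.5+o[0],(y+.5)/k-.5+o[1])
    def refine(uv,w,kind):
        u0,v0=int(round(uv[0])),int(round(uv[1]));p=c["img"][v0-w:v0+w+1,u0-w:u0+w+1].astype(float)
        g=p[...,0]-p[...,2] if kind=="brass" else 255-p.mean(2)
        g=np.clip(g-np.median(g)-0.2*np.ptp(g),0,None);y,x=np.mgrid[-w:w+1,-w:w+1];return (u0+(g*x).sum()/g.sum(),v0+(g*y).sum()/g.sum())
    H=[f(x,y,8,(290,228)) for x,y in((143,79),(255,95),(237,198),(123,181))]
    S=[f(x,y,6.667,(365,190)) for x,y in((214,80),(133,117),(182,191),(262,155))]
    B=[f(x,y,6.667,(365,190)) for x,y in((216,55),(71,130),(166,267),(313,190))]
    for n,Q,z,k in(("holes",H,.010,"d"),("studs",S,.067,"brass"),("bolts",B,.030,"d")):
        for lab,q in(("hand",Q),("ref",[refine(p,2,k) for p in Q])):
            P=np.array([ray(c,p,z)[:2] for p in q]);print(n,lab,*pat(P))
    print("bore",ray(c,f(188,103,8,(290,228)),.044),"pilot",ray(c,f(202,116,6.667,(365,190)),.084))
E
python3 c.py
```

```text
holes hand [0.4786 0.1886] -0.3878394799915791 [0.0365 0.0368 0.0366 0.0368]
holes ref [0.4785 0.1888] -0.38560239379198363 [0.0365 0.0367 0.0366 0.0366]
studs hand [ 0.5232 -0.1258] 0.23650719898650316 [0.0366 0.0367 0.0359 0.0364]
studs ref [ 0.5237 -0.1262] 0.23680490496620946 [0.0369 0.0368 0.0361 0.0369]
bolts hand [ 0.5269 -0.1287] 0.28337031606901353 [0.0695 0.0691 0.0691 0.0692]
bolts ref [ 0.53   -0.1303] 0.28726331910783415 [0.0698 0.0732 0.0718 0.0728]
bore [0.4808 0.1885 0.044 ] pilot [ 0.5262 -0.1267  0.084 ]
```

Emit:
servo_tool(
  deltas=[
    {"dx": 26, "dy": -34, "fingers": -1},
    {"dx": 26, "dy": -34},
    {"dx": 26, "dy": -34},
    {"dx": 26, "dy": -34},
    {"dx": 26, "dy": -34},
    {"dx": 26, "dy": -34},
    {"dx": 26, "dy": -34},
    {"dx": 26, "dy": -34},
  ],
)

```text
invalid input at $.deltas[0]: expected keys dx, dy, dz, rx, ry, rz, fingers
```

Emit:
servo_tool(
  deltas=[
    {"dx": 25, "dy": -35, "dz": -20},
    {"dx": 24, "dy": -34, "dz": -30},
    {"dz": -40},
    {"dz": -30},
    {"dz": 0},
  ],
)

```text
invalid input at $.deltas[0]: expected keys dx, dy, dz, rx, ry, rz, fingers
```

Emit:
servo_tool(
  deltas=[
    {"dx": 26, "dy": -34, "dz": 0, "rx": 0, "ry": 0, "rz": 0, "fingers": -1},
    {"dx": 26, "dy": -34, "dz": 0, "rx": 0, "ry": 0, "rz": 0, "fingers": -1},
    {"dx": 26, "dy": -34, "dz": 0, "rx": 0, "ry": 0, "rz": 0, "fingers": -1},
    {"dx": 26, "dy": -34, "dz": 0, "rx": 0, "ry": 0, "rz": 0, "fingers": -1},
    {"dx": 26, "dy": -34, "dz": 0, "rx": 0, "ry": 0, "rz": 0, "fingers": -1},
    {"dx": 26, "dy": -34, "dz": 0, "rx": 0, "ry": 0, "rz": 0, "fingers": -1},
    {"dx": 26, "dy": -34, "dz": 0, "rx": 0, "ry": 0, "rz": 0, "fingers": -1},
    {"dx": 26, "dy": -34, "dz": 0, "rx": 0, "ry": 0, "rz": 0, "fingers": -1},
  ],
)

```text
clock: 1.7
tcp_pos: [0.4311, 0.2568, 0.3042]
orientation: [0.0, 0.197, 0.98, 0.0]
wrist_force: [0.5, -0.2, -0.5]
finger_gap: 0.0851
```

Emit:
servo_tool(
  deltas=[
    {"dx": 24, "dy": -34, "dz": -25, "rx": 0, "ry": 0, "rz": 0, "fingers": -1},
    {"dx": 24, "dy": -34, "dz": -25, "rx": 0, "ry": 0, "rz": 0, "fingers": -1},
    {"dx": 0, "dy": 0, "dz": -40, "rx": 0, "ry": 0, "rz": 0, "fingers": -1},
    {"dx": 0, "dy": 0, "dz": -24, "rx": 0, "ry": 0, "rz": 0, "fingers": -1},
    {"dx": 0, "dy": 0, "dz": 0, "rx": 0, "ry": 0, "rz": 0, "fingers": -1},
  ],
)

```text
clock: 2.2
tcp_pos: [0.4761, 0.1892, 0.1865]
orientation: [-0.003, 0.198, 0.98, -0.001]
wrist_force: [-0.3, 0.0, 0.1]
finger_gap: 0.0856
```

```bash
cat > d.py <<'E'
from h import *
s=env.get_state();print(s["tcp_pos"],s["orientation"])
a=read_camera("side");u=proj(a,[.479,.1885,.044]);print(u)
b=read_camera("top");w=proj(b,[.479,.1885,.044]);print(w)
def cr(c,p,h=40):
    x,y=int(p[0]),int(p[1]);return cv2.resize(c["img"][y-h:y+h,x-h:x+h],(400,400),interpolation=cv2.INTER_CUBIC)
save(np.hstack([cr(a,u),cr(b,w)]),"g1.png")
E
python3 d.py
```

```text
[0.47608756 0.18922924 0.18648437] [-0.00327635  0.19772284  0.98025149 -0.00139895]
[312.60397263 247.3244777 ]
[313.18906271 240.89444171]
```

View pics/g1.png

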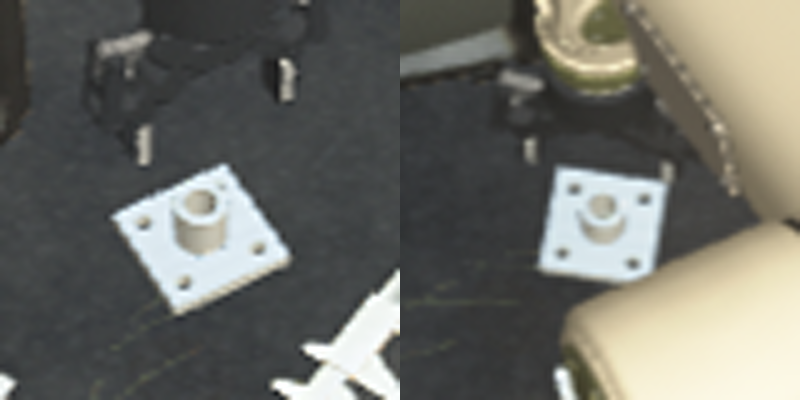

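Side and top both show the flange clear of the fingers and the boss top where predicted: zoom (203,200) against a crop centre of 200. I'll descend and grip.

Emit:
servo_tool(
  deltas=[
    {"dx": 1, "dy": 0, "dz": -40, "rx": 0, "ry": 0, "rz": 0, "fingers": -1},
    {"dx": 0, "dy": 0, "dz": -35, "rx": 0, "ry": 0, "rz": 0, "fingers": -1},
    {"dx": 0, "dy": 0, "dz": -20, "rx": 0, "ry": 0, "rz": 0, "fingers": -1},
    {"dx": 0, "dy": 0, "dz": 0, "rx": 0, "ry": 0, "rz": 0, "fingers": -1},
    {"dx": 0, "dy": 0, "dz": 0, "rx": 0, "ry": 0, "rz": 0, "fingers": -1},
  ],
)

```text
clock: 2.8
tcp_pos: [0.4803, 0.191, 0.0967]
orientation: [0.001, 0.197, 0.98, 0.001]
wrist_force: [-0.3, -0.0, 0.5]
finger_gap: 0.0851
```

Emit:
servo_tool(
  deltas=[
    {"dx": -1, "dy": -2, "dz": -8, "rx": 0, "ry": 0, "rz": 0, "fingers": -1},
    {"dx": 0, "dy": 0, "dz": 0, "rx": 0, "ry": 0, "rz": 0, "fingers": 0},
    {"dx": 0, "dy": 0, "dz": 0, "rx": 0, "ry": 0, "rz": 0, "fingers": 1},
    {"dx": 0, "dy": 0, "dz": 0, "rx": 0, "ry": 0, "rz": 0, "fingers": 1},
    {"dx": 0, "dy": 0, "dz": 0, "rx": 0, "ry": 0, "rz": 0, "fingers": 1},
    {"dx": 0, "dy": 0, "dz": 0, "rx": 0, "ry": 0, "rz": 0, "fingers": 1},
    {"dx": 0, "dy": 0, "dz": 0, "rx": 0, "ry": 0, "rz": 0, "fingers": 1},
    {"dx": 0, "dy": 0, "dz": 0, "rx": 0, "ry": 0, "rz": 0, "fingers": 1},
  ],
  newtons=50,
)

```text
clock: 3.6
tcp_pos: [0.4788, 0.1885, 0.0876]
orientation: [0.001, 0.197, 0.98, 0.0]
wrist_force: [-0.6, 0.6, 5.3]
finger_gap: 0.0319
```

Emit:
servo_tool(
  deltas=[
    {"dx": 0, "dy": 0, "dz": 5, "rx": 0, "ry": 0, "rz": 0, "fingers": 1},
    {"dx": 0, "dy": 0, "dz": 20, "rx": 0, "ry": 0, "rz": 0, "fingers": 1},
    {"dx": 0, "dy": 0, "dz": 35, "rx": 0, "ry": 0, "rz": 0, "fingers": 1},
    {"dx": 0, "dy": 0, "dz": 40, "rx": 0, "ry": 0, "rz": 0, "fingers": 1},
    {"dx": 0, "dy": 0, "dz": 20, "rx": 0, "ry": 0, "rz": 0, "fingers": 1},
    {"dx": 0, "dy": 0, "dz": 0, "rx": 0, "ry": 0, "rz": 0, "fingers": 1},
  ],
)

```text
clock: 4.2
tcp_pos: [0.4797, 0.1887, 0.2097]
orientation: [0.002, 0.197, 0.98, 0.001]
wrist_force: [0.6, -0.1, -5.0]
finger_gap: 0.0321
```

Emit:
servo_tool(
  deltas=[
    {"dx": 5, "dy": -35, "dz": 0, "rx": 0, "ry": 0, "rz": 0.07, "fingers": 1},
    {"dx": 5, "dy": -35, "dz": 0, "rx": 0, "ry": 0, "rz": 0.07, "fingers": 1},
    {"dx": 5, "dy": -35, "dz": 0, "rx": 0, "ry": 0, "rz": 0.07, "fingers": 1},
    {"dx": 5, "dy": -35, "dz": 0, "rx": 0, "ry": 0, "rz": 0.07, "fingers": 1},
    {"dx": 5, "dy": -35, "dz": 0, "rx": 0, "ry": 0, "rz": 0.07, "fingers": 1},
    {"dx": 5, "dy": -35, "dz": 0, "rx": 0, "ry": 0, "rz": 0.07, "fingers": 1},
    {"dx": 5, "dy": -35, "dz": 0, "rx": 0, "ry": 0, "rz": 0.07, "fingers": 1},
    {"dx": 5, "dy": -35, "dz": 0, "rx": 0, "ry": 0, "rz": 0.07, "fingers": 1},
  ],
)

```text
clock: 5.0
tcp_pos: [0.517, -0.0927, 0.2045]
orientation: [-0.002, -0.083, 0.997, 0.001]
wrist_force: [1.4, 0.6, -3.4]
finger_gap: 0.0316
```

Emit:
servo_tool(
  deltas=[
    {"dx": 5, "dy": -35, "dz": 0, "rx": 0, "ry": 0, "rz": 0.063, "fingers": 1},
    {"dx": 0, "dy": 0, "dz": 0, "rx": 0, "ry": 0, "rz": 0, "fingers": 1},
    {"dx": 0, "dy": 0, "dz": 0, "rx": 0, "ry": 0, "rz": 0, "fingers": 1},
  ],
)

```text
clock: 5.3
tcp_pos: [0.5221, -0.127, 0.2047]
orientation: [-0.002, -0.112, 0.994, 0.001]
wrist_force: [0.7, 0.9, -3.8]
finger_gap: 0.0318
```

```bash
cat > e.py <<'E'
from h import *
from scipy.spatial.transform import Rotation as R
import sys
s=env.get_state();q=s["orientation"];M=R.from_quat([q[1],q[2],q[3],q[0]]).as_matrix()
print(s["clock"],s["tcp_pos"],"yaw",np.arctan2(M[1,1],M[0,1]),"tilt",M[:,2],s["wrist_force"],s["ft_torque"],s["finger_gap"])
p=[.5245,-.1263,.09]
a=read_camera("side");b=read_camera("top")
def cr(c,h=40):
    x,y=map(int,np.round(proj(c,p)));print(x,y);return cv2.resize(c["img"][y-h:y+h,x-h:x+h],(400,400),interpolation=cv2.INTER_CUBIC)
save(np.hstack([cr(a),cr(b)]),sys.argv[1])
E
python3 e.py f1.png
```

```text
5.3 [ 0.52205339 -0.12698451  0.2046565 ] yaw 1.7944516895768317 tilt [-0.00374797  0.00199814 -0.99999098] [ 0.74687155  0.91204804 -3.76966402] [-0.00703213  0.03865174  0.0184145 ] 0.03178134091004004
360 172
395 207
```

View pics/f1.png

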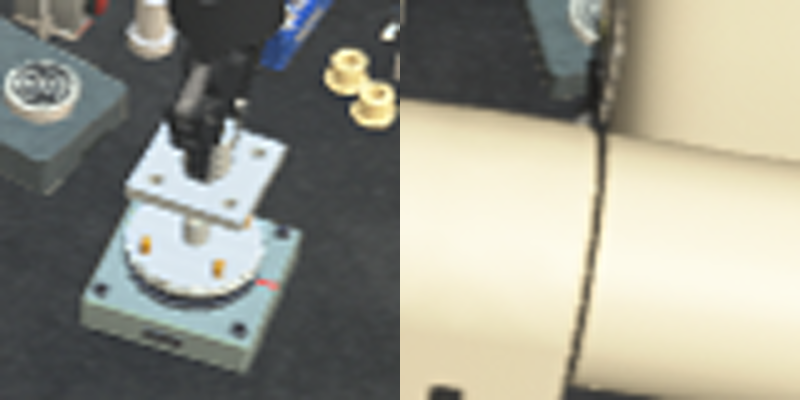

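The side picture shows the flange hovering over the pilot. Holes are at zoom (157,180), (232,204) and (260,153), and studs at about (145,245) and (218,268). The arm blocks the top camera. I'll measure both from the side view.

```bash
cat > f.py <<'E'
from h import *
np.set_printoptions(precision=4,suppress=True)
a=read_camera("side");z=env.get_state()["tcp_pos"][2]-.0876+.010
g=lambda x,y:((x+.5)/5-.5+320,(y+.5)/5-.5+132)
H=np.array([ray(a,g(*p),z)[:2] for p in((157,180),(232,204),(260,153))])
print("holes",H,"centre",(H[0]+H[2])/2, "edges",np.arctan2(*(H[1]-H[0])[::-1]),np.arctan2(*(H[2]-H[1])[::-1]),np.linalg.norm(np.diff(H,axis=0),axis=1))
S=np.array([ray(a,g(*p),.065)[:2] for p in((145,243),(218,267))])
d=S[1]-S[0];print("studs",S,np.linalg.norm(d),"yaw",np.arctan2(d[1],d[0]), "centre",S.mean(0)+.026*np.array([-d[1],d[0]])/np.linalg.norm(d))
E
python3 f.py
```

```text
holes [[ 0.5419 -0.0927]
 [ 0.4912 -0.1048]
 [ 0.5035 -0.1552]] centre [ 0.5227 -0.124 ] edges -2.907209558887492 -1.3329041889573756 [0.0521 0.0519]
studs [[ 0.5475 -0.0932]
 [ 0.4966 -0.1053]] 0.052354645207531504 yaw -2.907951519787173 centre [ 0.5281 -0.1245]
```

Emit:
servo_tool(
  deltas=[
    {"dx": 2, "dy": 0, "dz": -14, "rx": 0, "ry": 0, "rz": 0, "fingers": 1},
    {"dx": 2, "dy": 0, "dz": -12, "rx": 0, "ry": 0, "rz": 0, "fingers": 1},
    {"dx": 0, "dy": 0, "dz": 0, "rx": 0, "ry": 0, "rz": 0, "fingers": 1},
    {"dx": 0, "dy": 0, "dz": 0, "rx": 0, "ry": 0, "rz": 0, "fingers": 1},
  ],
)

```text
clock: 5.85
tcp_pos: [0.5268, -0.1258, 0.1805]
orientation: [-0.001, -0.113, 0.994, 0.0]
wrist_force: [-0.0, 0.2, -4.3]
finger_gap: 0.0319
```

Emit:
servo_tool(
  deltas=[
    {"dx": 0, "dy": 0, "dz": -3, "rx": 0, "ry": 0, "rz": 0, "fingers": 1},
    {"dx": 0, "dy": 0, "dz": -2, "rx": 0, "ry": 0, "rz": 0, "fingers": 1},
    {"dx": 0, "dy": 0, "dz": -2, "rx": 0, "ry": 0, "rz": 0, "fingers": 1},
    {"dx": 0, "dy": 0, "dz": 0, "rx": 0, "ry": 0, "rz": 0, "fingers": 1},
  ],
)

```text
clock: 6.25
tcp_pos: [0.5271, -0.1267, 0.1738]
orientation: [-0.0, -0.113, 0.994, 0.0]
wrist_force: [-0.1, -0.1, -3.3]
finger_gap: 0.0316
```

Emit:
servo_tool(
  deltas=[
    {"dx": 0, "dy": 0, "dz": -2, "rx": 0, "ry": 0, "rz": 0, "fingers": 1},
    {"dx": 0, "dy": 0, "dz": -2, "rx": 0, "ry": 0, "rz": 0, "fingers": 1},
    {"dx": 0, "dy": 0, "dz": 0, "rx": 0, "ry": 0, "rz": 0, "fingers": 1},
  ],
)

```text
clock: 6.55
tcp_pos: [0.527, -0.1266, 0.1696]
orientation: [-0.0, -0.113, 0.994, 0.0]
wrist_force: [0.1, 0.2, -3.6]
finger_gap: 0.0319
```

Emit:
servo_tool(
  deltas=[
    {"dx": 0, "dy": 0, "dz": -2, "rx": 0, "ry": 0, "rz": 0, "fingers": 1},
    {"dx": 0, "dy": 0, "dz": 0, "rx": 0, "ry": 0, "rz": 0, "fingers": 1},
  ],
)

```text
clock: 6.75
tcp_pos: [0.5271, -0.1266, 0.1676]
orientation: [-0.0, -0.113, 0.994, 0.0]
wrist_force: [0.5, 0.1, -3.1]
finger_gap: 0.032
```

Emit:
servo_tool(
  deltas=[
    {"dx": 0, "dy": 0, "dz": -2, "rx": 0, "ry": 0, "rz": 0, "fingers": 1},
    {"dx": 0, "dy": 0, "dz": 0, "rx": 0, "ry": 0, "rz": 0, "fingers": 1},
  ],
)

```text
clock: 6.95
tcp_pos: [0.5271, -0.1266, 0.1657]
orientation: [-0.0, -0.113, 0.994, 0.0]
wrist_force: [-0.5, 0.5, -3.5]
finger_gap: 0.0318
```

```bash
python3 e.py f2.png
```

```text
6.95 [ 0.52711318 -0.12661216  0.16566077] yaw 1.796983366100214 tilt [-3.80972906e-04  2.17655437e-04 -9.99999904e-01] [-0.46004428  0.47440511 -3.46564144] [-0.00200964 -0.04088901 -0.00383703] 0.03175803827722361
360 172
395 207
```

View pics/f2.png

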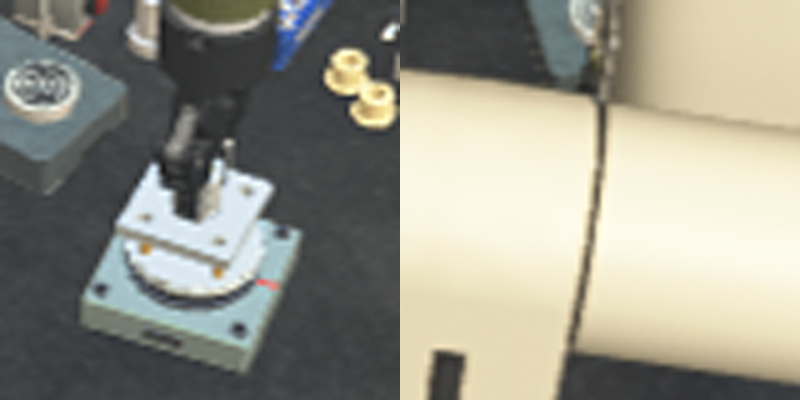

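The plate is now over the pilot with holes at zoom (146,217), (220,241) and (247,190), right above the studs at (146,248) and (218,271). No contact force yet, so I'll continue in small steps.

Emit:
servo_tool(
  deltas=[
    {"dx": 0, "dy": 0, "dz": -1.5, "rx": 0, "ry": 0, "rz": 0, "fingers": 1},
    {"dx": 0, "dy": 0, "dz": 0, "rx": 0, "ry": 0, "rz": 0, "fingers": 1},
  ],
)

```text
clock: 7.25
tcp_pos: [0.5271, -0.1267, 0.1643]
orientation: [-0.0, -0.113, 0.994, -0.0]
wrist_force: [-0.6, 0.2, -3.3]
finger_gap: 0.0317
```

Emit:
servo_tool(
  deltas=[
    {"dx": 0, "dy": 0, "dz": -1.5, "rx": 0, "ry": 0, "rz": 0, "fingers": 1},
    {"dx": 0, "dy": 0, "dz": 0, "rx": 0, "ry": 0, "rz": 0, "fingers": 1},
  ],
)

```text
clock: 7.45
tcp_pos: [0.527, -0.1269, 0.1631]
orientation: [-0.0, -0.113, 0.994, -0.0]
wrist_force: [-2.1, -0.8, -0.8]
finger_gap: 0.0317
```

Emit:
servo_tool(
  deltas=[
    {"dx": 0, "dy": 0, "dz": -1.5, "rx": 0, "ry": 0, "rz": 0, "fingers": 1},
    {"dx": 0, "dy": 0, "dz": 0, "rx": 0, "ry": 0, "rz": 0, "fingers": 1},
  ],
)

```text
clock: 7.65
tcp_pos: [0.5271, -0.1269, 0.1617]
orientation: [-0.0, -0.113, 0.994, -0.0]
wrist_force: [-4.5, -2.4, 4.0]
finger_gap: 0.0318
```

```bash
cat > s.py <<'E'
from h import *
s=env.get_state();print(s["clock"],s["tcp_pos"].round(4),s["orientation"].round(4),s["wrist_force"].round(2),s["ft_torque"].round(3))
E
python3 s.py
```

```text
7.65 [ 0.5271 -0.1269  0.1617] [-1.000e-04 -1.127e-01  9.936e-01 -3.000e-04] [-4.47 -2.43  3.98] [-0.451  0.895  0.013]
```

Emit:
servo_tool(
  deltas=[
    {"dx": -0.8, "dy": -0.4, "dz": 0, "rx": 0, "ry": 0, "rz": 0, "fingers": 1},
    {"dx": 0, "dy": 0, "dz": 0, "rx": 0, "ry": 0, "rz": 0, "fingers": 1},
  ],
)

```text
clock: 7.85
tcp_pos: [0.5266, -0.1273, 0.1615]
orientation: [0.0, -0.113, 0.994, -0.0]
wrist_force: [-2.2, -2.1, -1.4]
finger_gap: 0.0319
```

```bash
python3 s.py
```

```text
7.85 [ 0.5266 -0.1273  0.1615] [ 2.000e-04 -1.128e-01  9.936e-01 -3.000e-04] [-2.2  -2.09 -1.36] [-0.568  0.445  0.014]
```

Emit:
servo_tool(
  deltas=[
    {"dx": -0.5, "dy": -0.6, "dz": 0, "rx": 0, "ry": 0, "rz": 0, "fingers": 1},
    {"dx": 0, "dy": 0, "dz": 0, "rx": 0, "ry": 0, "rz": 0, "fingers": 1},
  ],
)

```text
clock: 8.05
tcp_pos: [0.5262, -0.1276, 0.161]
orientation: [0.0, -0.113, 0.994, 0.0]
wrist_force: [0.6, -1.4, -3.9]
finger_gap: 0.0312
```

```bash
python3 s.py
```

```text
8.05 [ 0.5262 -0.1276  0.161 ] [ 2.000e-04 -1.129e-01  9.936e-01  2.000e-04] [ 0.59 -1.37 -3.87] [-0.239 -0.007  0.031]
```

Emit:
servo_tool(
  deltas=[
    {"dx": 0, "dy": -0.4, "dz": -1, "rx": 0, "ry": 0, "rz": 0, "fingers": 1},
    {"dx": 0, "dy": 0, "dz": -1, "rx": 0, "ry": 0, "rz": 0, "fingers": 1},
    {"dx": 0, "dy": 0, "dz": 0, "rx": 0, "ry": 0, "rz": 0, "fingers": 1},
  ],
)

```text
clock: 8.35
tcp_pos: [0.5259, -0.1279, 0.159]
orientation: [-0.0, -0.113, 0.994, 0.0]
wrist_force: [0.1, -0.4, -3.9]
finger_gap: 0.0314
```

```bash
python3 s.py
```

```text
8.35 [ 0.5259 -0.1279  0.159 ] [-2.000e-04 -1.129e-01  9.936e-01  3.000e-04] [ 0.08 -0.41 -3.92] [-0.056  0.016  0.062]
```

Emit:
servo_tool(
  deltas=[
    {"dx": 0, "dy": 0, "dz": -1, "rx": 0, "ry": 0, "rz": 0, "fingers": 1},
    {"dx": 0, "dy": 0, "dz": -1, "rx": 0, "ry": 0, "rz": 0, "fingers": 1},
    {"dx": 0, "dy": 0, "dz": 0, "rx": 0, "ry": 0, "rz": 0, "fingers": 1},
  ],
)

```text
clock: 8.65
tcp_pos: [0.5258, -0.1279, 0.1572]
orientation: [-0.0, -0.113, 0.994, 0.0]
wrist_force: [0.1, 0.7, -3.6]
finger_gap: 0.0315
```

Emit:
servo_tool(
  deltas=[
    {"dx": 0, "dy": 0, "dz": -1, "rx": 0, "ry": 0, "rz": 0, "fingers": 1},
    {"dx": 0, "dy": 0, "dz": 0, "rx": 0, "ry": 0, "rz": 0, "fingers": 1},
  ],
)

```text
clock: 8.85
tcp_pos: [0.5259, -0.128, 0.1563]
orientation: [-0.0, -0.113, 0.994, 0.0]
wrist_force: [-0.6, 0.4, -4.7]
finger_gap: 0.0316
```

```bash
python3 s.py
```

```text
8.85 [ 0.5259 -0.128   0.1563] [-1.000e-04 -1.129e-01  9.936e-01  1.000e-04] [-0.6   0.39 -4.66] [ 0.035  0.011 -0.028]
```

Underside is at about 0.0687, at the stud tops, with no resistance.

Emit:
servo_tool(
  deltas=[
    {"dx": 0, "dy": 0, "dz": -1, "rx": 0, "ry": 0, "rz": 0, "fingers": 1},
    {"dx": 0, "dy": 0, "dz": 0, "rx": 0, "ry": 0, "rz": 0, "fingers": 1},
  ],
)

```text
clock: 9.05
tcp_pos: [0.5259, -0.128, 0.1553]
orientation: [-0.0, -0.113, 0.994, 0.0]
wrist_force: [0.6, 0.6, -3.6]
finger_gap: 0.0315
```

Emit:
servo_tool(
  deltas=[
    {"dx": 0, "dy": 0, "dz": -1, "rx": 0, "ry": 0, "rz": 0, "fingers": 1},
    {"dx": 0, "dy": 0, "dz": 0, "rx": 0, "ry": 0, "rz": 0, "fingers": 1},
  ],
)

```text
clock: 9.25
tcp_pos: [0.5259, -0.128, 0.1543]
orientation: [-0.0, -0.113, 0.994, 0.0]
wrist_force: [0.5, -0.4, -3.1]
finger_gap: 0.0318
```

```bash
python3 s.py
```

```text
9.25 [ 0.5259 -0.128   0.1543] [-1.000e-04 -1.129e-01  9.936e-01  1.000e-04] [ 0.53 -0.37 -3.07] [ 0.012  0.025 -0.036]
```

Emit:
servo_tool(
  deltas=[
    {"dx": 0, "dy": 0, "dz": -1, "rx": 0, "ry": 0, "rz": 0, "fingers": 1},
    {"dx": 0, "dy": 0, "dz": 0, "rx": 0, "ry": 0, "rz": 0, "fingers": 1},
  ],
)

```text
clock: 9.45
tcp_pos: [0.5259, -0.128, 0.1533]
orientation: [-0.0, -0.113, 0.994, 0.0]
wrist_force: [-0.0, -1.0, -3.6]
finger_gap: 0.0318
```

```bash
python3 s.py
```

```text
9.45 [ 0.5259 -0.128   0.1533] [-1.000e-04 -1.129e-01  9.936e-01  1.000e-04] [-0.02 -0.98 -3.63] [-0.035  0.018 -0.023]
```

Emit:
servo_tool(
  deltas=[
    {"dx": 0, "dy": 0, "dz": -1, "rx": 0, "ry": 0, "rz": 0, "fingers": 1},
    {"dx": 0, "dy": 0, "dz": 0, "rx": 0, "ry": 0, "rz": 0, "fingers": 1},
  ],
)

```text
clock: 9.65
tcp_pos: [0.5259, -0.128, 0.1523]
orientation: [-0.0, -0.113, 0.994, 0.0]
wrist_force: [0.7, 0.1, -4.6]
finger_gap: 0.0318
```

```bash
python3 s.py
```

```text
9.65 [ 0.5259 -0.128   0.1523] [-1.000e-04 -1.129e-01  9.936e-01  1.000e-04] [ 0.69  0.13 -4.58] [-0.038  0.02   0.056]
```

Emit:
servo_tool(
  deltas=[
    {"dx": 0, "dy": 0, "dz": -1, "rx": 0, "ry": 0, "rz": 0, "fingers": 1},
    {"dx": 0, "dy": 0, "dz": -1, "rx": 0, "ry": 0, "rz": 0, "fingers": 1},
    {"dx": 0, "dy": 0, "dz": 0, "rx": 0, "ry": 0, "rz": 0, "fingers": 1},
  ],
)

```text
clock: 9.95
tcp_pos: [0.5259, -0.128, 0.1502]
orientation: [-0.0, -0.113, 0.994, 0.0]
wrist_force: [0.1, 0.2, -2.8]
finger_gap: 0.0322
```

Emit:
servo_tool(
  deltas=[
    {"dx": 0, "dy": 0, "dz": -1, "rx": 0, "ry": 0, "rz": 0, "fingers": 1},
    {"dx": 0, "dy": 0, "dz": -1, "rx": 0, "ry": 0, "rz": 0, "fingers": 1},
    {"dx": 0, "dy": 0, "dz": 0, "rx": 0, "ry": 0, "rz": 0, "fingers": 1},
  ],
)

```text
clock: 10.25
tcp_pos: [0.5259, -0.128, 0.1483]
orientation: [-0.0, -0.113, 0.994, 0.0]
wrist_force: [-0.7, -0.3, -3.6]
finger_gap: 0.0317
```

```bash
python3 s.py
```

```text
10.25 [ 0.5259 -0.128   0.1483] [-1.000e-04 -1.129e-01  9.936e-01  1.000e-04] [-0.74 -0.31 -3.55] [-0.084  0.032 -0.006]
```

Emit:
servo_tool(
  deltas=[
    {"dx": 0, "dy": 0, "dz": -1, "rx": 0, "ry": 0, "rz": 0, "fingers": 1},
    {"dx": 0, "dy": 0, "dz": -1, "rx": 0, "ry": 0, "rz": 0, "fingers": 1},
    {"dx": 0, "dy": 0, "dz": -1, "rx": 0, "ry": 0, "rz": 0, "fingers": 1},
    {"dx": 0, "dy": 0, "dz": 0, "rx": 0, "ry": 0, "rz": 0, "fingers": 1},
  ],
)

```text
clock: 10.65
tcp_pos: [0.5259, -0.128, 0.1452]
orientation: [-0.0, -0.113, 0.994, 0.0]
wrist_force: [0.8, 0.5, -3.7]
finger_gap: 0.0318
```

Emit:
servo_tool(
  deltas=[
    {"dx": 0, "dy": 0, "dz": -1, "rx": 0, "ry": 0, "rz": 0, "fingers": 1},
    {"dx": 0, "dy": 0, "dz": 0, "rx": 0, "ry": 0, "rz": 0, "fingers": 1},
  ],
)

```text
clock: 10.85
tcp_pos: [0.5259, -0.128, 0.1443]
orientation: [-0.0, -0.113, 0.994, 0.0]
wrist_force: [0.4, 0.4, -4.2]
finger_gap: 0.0317
```

Emit:
servo_tool(
  deltas=[
    {"dx": 0, "dy": 0, "dz": -1, "rx": 0, "ry": 0, "rz": 0, "fingers": 1},
    {"dx": 0, "dy": 0, "dz": 0, "rx": 0, "ry": 0, "rz": 0, "fingers": 1},
  ],
)

```text
clock: 11.05
tcp_pos: [0.5259, -0.128, 0.1433]
orientation: [-0.0, -0.113, 0.994, 0.0]
wrist_force: [0.4, 0.2, -3.7]
finger_gap: 0.0315
```

```bash
python3 s.py
```

```text
11.05 [ 0.5259 -0.128   0.1433] [-1.000e-04 -1.129e-01  9.936e-01  1.000e-04] [ 0.38  0.19 -3.67] [-0.03  -0.016  0.014]
```

Emit:
servo_tool(
  deltas=[
    {"dx": 0, "dy": 0, "dz": -0.7, "rx": 0, "ry": 0, "rz": 0, "fingers": 1},
    {"dx": 0, "dy": 0, "dz": 0, "rx": 0, "ry": 0, "rz": 0, "fingers": 1},
  ],
)

```text
clock: 11.25
tcp_pos: [0.5259, -0.1281, 0.1427]
orientation: [-0.0, -0.113, 0.994, 0.0]
wrist_force: [0.2, 0.3, -2.5]
finger_gap: 0.0315
```

Emit:
servo_tool(
  deltas=[
    {"dx": 0, "dy": 0, "dz": -0.7, "rx": 0, "ry": 0, "rz": 0, "fingers": 1},
    {"dx": 0, "dy": 0, "dz": 0, "rx": 0, "ry": 0, "rz": 0, "fingers": 1},
  ],
)

```text
clock: 11.45
tcp_pos: [0.526, -0.1281, 0.1426]
orientation: [0.0, -0.113, 0.994, -0.0]
wrist_force: [-2.2, 0.3, 3.0]
finger_gap: 0.0316
```

```bash
python3 s.py
```

```text
11.45 [ 0.526  -0.1281  0.1426] [ 2.000e-04 -1.129e-01  9.936e-01 -1.000e-04] [-2.18  0.31  2.98] [ 0.152  0.372 -0.05 ]
```

Contact at TCP z = 0.1426, exactly the predicted seated height (0.0876 + 0.055). I'll check with a picture before letting go.

```bash
python3 e.py f3.png
```

```text
11.45 [ 0.52599625 -0.12807206  0.14257217] yaw 1.7969869853950335 tilt [ 4.08416719e-04 -8.64344523e-05 -9.99999913e-01] [-2.17521427  0.3067498   2.97842496] [ 0.15190676  0.37245328 -0.04993388] 0.0315607429455788
360 172
395 207
```

View pics/f3.png

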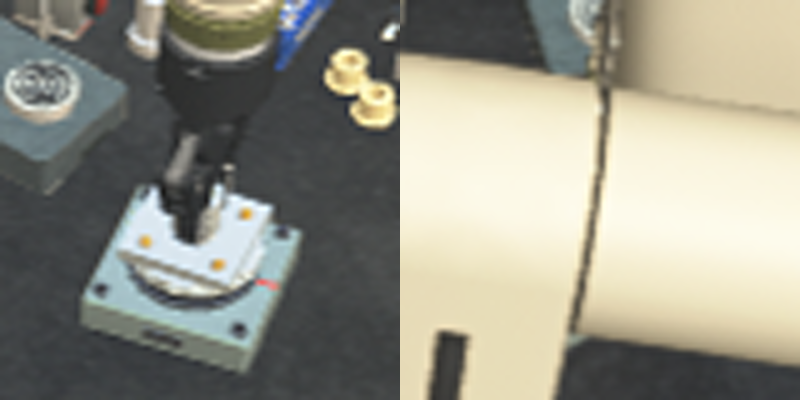

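Brass studs show through the holes at zoom (145,242), (217,265) and (246,214). The plate lies on the face, so I'll release and lift straight up.

Emit:
servo_tool(
  deltas=[
    {"dx": 0, "dy": 0, "dz": 0, "rx": 0, "ry": 0, "rz": 0, "fingers": 0.2},
    {"dx": 0, "dy": 0, "dz": 0, "rx": 0, "ry": 0, "rz": 0, "fingers": -0.4},
    {"dx": 0, "dy": 0, "dz": 0, "rx": 0, "ry": 0, "rz": 0, "fingers": -1},
    {"dx": 0, "dy": 0, "dz": 0, "rx": 0, "ry": 0, "rz": 0, "fingers": -1},
    {"dx": 0, "dy": 0, "dz": 0, "rx": 0, "ry": 0, "rz": 0, "fingers": -1},
    {"dx": 0, "dy": 0, "dz": 0, "rx": 0, "ry": 0, "rz": 0, "fingers": -1},
    {"dx": 0, "dy": 0, "dz": 0, "rx": 0, "ry": 0, "rz": 0, "fingers": -1},
  ],
)

```text
clock: 12.25
tcp_pos: [0.5259, -0.128, 0.142]
orientation: [-0.0, -0.113, 0.994, 0.0]
wrist_force: [0.2, -0.4, 0.1]
finger_gap: 0.0852
```

Emit:
servo_tool(
  deltas=[
    {"dx": 0, "dy": 0, "dz": 10, "rx": 0, "ry": 0, "rz": 0, "fingers": -1},
    {"dx": 0, "dy": 0, "dz": 20, "rx": 0, "ry": 0, "rz": 0, "fingers": -1},
    {"dx": 0, "dy": 0, "dz": 35, "rx": 0, "ry": 0, "rz": 0, "fingers": -1},
    {"dx": 0, "dy": 0, "dz": 40, "rx": 0, "ry": 0, "rz": 0, "fingers": -1},
    {"dx": 0, "dy": 20, "dz": 30, "rx": 0, "ry": 0, "rz": 0, "fingers": -1},
    {"dx": -10, "dy": 40, "dz": 0, "rx": 0, "ry": 0, "rz": 0, "fingers": -1},
    {"dx": -20, "dy": 40, "dz": 0, "rx": 0, "ry": 0, "rz": 0, "fingers": -1},
    {"dx": -20, "dy": 40, "dz": 0, "rx": 0, "ry": 0, "rz": 0, "fingers": -1},
  ],
)

```text
clock: 13.05
tcp_pos: [0.4755, 0.013, 0.2781]
orientation: [0.001, -0.112, 0.994, -0.0]
wrist_force: [1.6, 0.1, 0.5]
finger_gap: 0.0853
```

Emit:
servo_tool(
  deltas=[
    {"dx": -20, "dy": 40, "dz": 0, "rx": 0, "ry": 0, "rz": 0, "fingers": -1},
    {"dx": -20, "dy": 40, "dz": 0, "rx": 0, "ry": 0, "rz": 0, "fingers": -1},
    {"dx": -20, "dy": 40, "dz": 0, "rx": 0, "ry": 0, "rz": 0, "fingers": -1},
    {"dx": -20, "dy": 40, "dz": 0, "rx": 0, "ry": 0, "rz": 0, "fingers": -1},
    {"dx": 0, "dy": 0, "dz": 0, "rx": 0, "ry": 0, "rz": 0, "fingers": -1},
  ],
)

```text
clock: 13.55
tcp_pos: [0.3932, 0.1755, 0.278]
orientation: [0.0, -0.116, 0.993, 0.001]
wrist_force: [0.9, -0.0, 0.0]
finger_gap: 0.0853
```

```bash
python3 e.py f4.png
```

```text
13.55 [0.39315553 0.17553767 0.27796426] yaw 1.8039635805539123 tilt [-1.67664332e-04  1.52034893e-03 -9.99998830e-01] [ 9.16955682e-01 -4.17193603e-02  2.27048491e-04] [-0.05078715 -0.02501107 -0.01503496] 0.08533869245141791
360 172
395 207
```

View pics/f4.png

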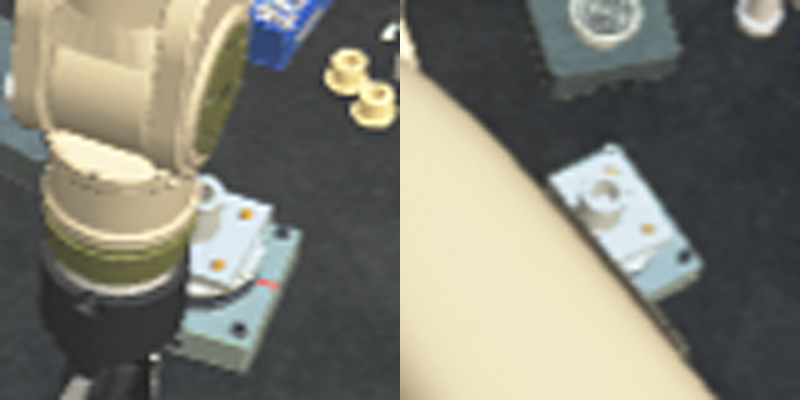

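The flange is unchanged after release, with studs at zoom (217,265) and (246,214) and the plate flat on the face. The gripper is clear, so I'll hand in.

```bash
python3 -c "
from workcell import job
print(job.hand_in())"
```

```text
the job is handed in; nothing more can be done
None
```

The flange is on the checking fixture, with its bore over the pilot, the studs through its holes and its underside on the face. I let go of it and handed the job in at about 13.6 s.

- **Loading:** I gripped the flange by its boss, turned it about 0.62 rad to match the stud angle seen in the images, and lowered it over the pilot. The pilot's taper touched once, at about 5 N sideways, and I corrected the position by just over 1 mm. I did no searching turn by feel, because the angle from the images let the holes go over the studs with no measurable resistance.
- **Fully home:** It touched the face at the predicted height (TCP z 0.1426 m), with about 6–7 N on it. The vertical-axis torque stayed below about 0.06 N m in every reading, far under the 0.5 N m that would turn the disc.
- **After release:** The studs visible in the pictures were in the same places as before I let go, and the gripper was clear and reading about zero force. The fourth stud was never visible once the flange was home. The bystanders were not checked in a final picture, but the arm stayed well away from them.
- **Disagreement:** The top and side cameras put the fixture's centre up to about 4 mm apart in x. I started from a value in between and settled it by feel on the pilot.

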